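Cap sorting and the double-lidded tin

TASK

First sort the two cartridge caps by colour: the green cap into the green tin, the orange cap into the orange bin. Then pick up the nested pair of lids together by the inner lid's black knob, lower them onto the tin until the inner lid sits in its mouth (do not drop them), and let go. Finally take the outer lid alone by its steel collar, lift it straight up off the inner lid, which must stay seated and undisturbed so that it can be labelled, and finish still holding the outer lid level and motionless, about 12 cm above its place on the tin; do not disturb the cartridge, the screw jar or the putty knife.

Things in the scene. Friction and masses are not known exactly. Their poses are not given: they have to be found in the camera images.
- tin: round open green tin, fixed to the bench, upright: outer diameter 130 mm, inner 122 mm, height 70 mm, floor 4 mm thick; origin at the centre of its underside
- tin_mouth (a point): centre of the tin's mouth, at rim height (70 mm above the bench)
- bin: orange open box fixed to the bench, 110 x 110 x 45 mm high, walls and floor 4 mm; origin at the centre of its underside, x and y along its sides
- green_cap: loose green cartridge cap standing upright: 34 mm tall, 25 mm diameter with a 30 mm flange on the lowest 5 mm, 25 g; origin at the centre of its underside
- green_cap_mid (a point): middle of the green cap, 17 mm above its underside
- orange_cap: loose orange cartridge cap, same shape and size as the green one, standing upright; origin at the centre of its underside
- orange_cap_mid (a point): middle of the orange cap, 17 mm above its underside
- inner_lid: white inner lid, 120 g, on the bench under the outer lid; origin: centre of its underside, z up. Plug 114 mm diameter, z 0-10 mm, enters the tin; flange 130 mm diameter, z 10-15 mm, rests on the rim (seated, the origin is 10 mm below the rim). Black square knob 20 x 20 mm, sides along x and y, z 15-77 mm, stands 30 mm out of the outer lid's collar; lifting it carries both lids.
- inner_knob (a point): on the inner lid's axis, 67 mm above its underside, 10 mm below the top of the black knob
- outer_lid: green outer lid, 120 g, loose on the inner lid's flange, turned and a few mm off-axis; origin: centre of the plate's underside (15 mm above the inner origin when nested), z up. Plate 146 mm diameter, 4 mm thick, skirt (140 mm inside) hanging to z -8 mm. Square steel collar 44 x 44 mm outside, 32 x 32 inside, sides along x and y, z 4-32 mm, surrounds the knob, whose top is at z 62 mm.
- outer_collar (a point): on the collar's axis, 20 mm above the underside of the outer lid's plate (12 mm below the collar's top): the height to grip it
- cartridge: bystander: white and blue sealant cartridge standing upright, diameter 48 mm, 185 mm tall; origin at the centre of its underside
- screw_jar: bystander: amber jar with black cap, diameter 52 mm, 60 mm tall; origin at the centre of its underside
- putty_knife: bystander: flat putty knife lying on the bench, 200 mm long along its x; origin under its middle
There are look-alikes about, which are no part of the job. What is shaped like the inner_lid but pink is not meant.

How it is judged (in metres and radians):
On the way, in this order (a step that is already met when the one before it is completed fails the run):
1. the green cap lies in the tin and the orange cap in the bin, both let go and at rest (horizontal distance between green_cap_mid and tin_mouth below 0.061 m and height (world z) of green_cap_mid below 0.055 m and x of orange_cap_mid in the frame of bin between -0.051 and 0.051 m and y of orange_cap_mid in the frame of bin between -0.051 and 0.051 m and height (world z) of orange_cap_mid below 0.04 m and linear speed of each of green_cap, orange_cap below 0.05 m/s and contact force between the fingers and green_cap below 0.1 N and contact force between the fingers and orange_cap below 0.1 N), for 0.2 s.
2. both lids, still nested, are lifted together clear of the bench, held by the inner lid's knob (z of outer_lid in the frame of inner_lid between 0.01 and 0.021 m and horizontal distance between outer_lid and inner_lid below 0.009 m and height (world z) of inner_lid above 0.03 m and contact force between the fingers and inner_lid above 0.5 N), for 0.1 s.
3. the inner lid sits in the tin's mouth with the outer lid on it while the gripper still holds the knob (horizontal distance between inner_lid and tin_mouth below 0.008 m and z of inner_lid in the frame of tin_mouth below -0.006 m and angle between inner_lid's own z axis and vertical below 0.06 rad and z of outer_lid in the frame of inner_lid between 0.01 and 0.021 m and horizontal distance between outer_lid and inner_lid below 0.009 m and contact force between the fingers and inner_lid above 0.5 N), for 0.05 s.
4. the gripper has let go, and both lids rest nested on the tin (horizontal distance between inner_lid and tin_mouth below 0.008 m and z of inner_lid in the frame of tin_mouth below -0.006 m and angle between inner_lid's own z axis and vertical below 0.06 rad and z of outer_lid in the frame of inner_lid between 0.01 and 0.021 m and horizontal distance between outer_lid and inner_lid below 0.009 m and contact force between the fingers and inner_lid below 0.1 N and contact force between the fingers and outer_lid below 0.1 N and linear speed of inner_lid below 0.03 m/s), for 0.2 s.
At the end, for the whole second after the job is handed in: Outer lid held by the fingers alone, 95-185 mm above the tin's rim, within 60 mm of its axis, tilt < 0.2 rad, still; inner lid seated in the tin (8 mm off axis, 4 mm proud, 0.06 rad at most), untouched; green cap in tin, orange cap in bin; bystanders moved < 20 mm (horizontal distance between green_cap_mid and tin_mouth below 0.061 m and height (world z) of green_cap_mid below 0.055 m and x of orange_cap_mid in the frame of bin between -0.051 and 0.051 m and y of orange_cap_mid in the frame of bin between -0.051 and 0.051 m and height (world z) of orange_cap_mid below 0.04 m and horizontal distance between inner_lid and tin_mouth below 0.008 m and z of inner_lid in the frame of tin_mouth below -0.006 m and angle between inner_lid's own z axis and vertical below 0.06 rad and linear speed of inner_lid below 0.02 m/s and z of outer_lid in the frame of tin_mouth between 0.095 and 0.185 m and horizontal distance between outer_lid and tin_mouth below 0.06 m and angle between outer_lid's own z axis and vertical below 0.2 rad and linear speed of outer_lid below 0.03 m/s and contact force between the fingers and outer_lid above 1 N and contact force between each of outer_lid, the fingers and inner_lid below 0.1 N and contact force between outer_lid and tin below 0.1 N and contact force between outer_lid and cartridge below 0.1 N and contact force between outer_lid and screw_jar below 0.1 N and contact force between outer_lid and putty_knife below 0.1 N and distance of each of cartridge, screw_jar, putty_knife from where it was at the start of the episode below 0.02 m); the arm keeps its last pose, push and grip.
It fails at once if the outer lid is taken off (more than 12 mm) while the inner lid is not seated in the tin: parted too early, or the inner lid is lifted, tilted or dragged (z of outer_lid in the frame of inner_lid above 0.027 m and not (horizontal distance between inner_lid and tin_mouth below 0.008 m and z of inner_lid in the frame of tin_mouth below -0.006 m and angle between inner_lid's own z axis and vertical below 0.06 rad)).
It fails at once if a bystander (cartridge, screw jar, putty knife) is moved by more than 20 mm or tipped (distance of any of cartridge, screw_jar, putty_knife from where it was at the start of the episode above 0.02 m or angle between any of cartridge, screw_jar's own z axis and vertical above 0.3 rad).
It also fails if it takes over 72 s, if anything falls off the work surface, if the arm or the gripper's body presses on something with over 40 N, if the wrist force passes 120 N, or if a joint passes its speed limit or range.

ROBOT

A 6-joint arm with a two-finger parallel gripper is mounted at the origin on the work surface. World frame = base frame: x ahead of the robot, y to its left, z up, the work surface at z = 0. Lengths are in mm, angles in rad, forces in N, time in s.
With the tool pointing down it reaches from about 225 to 875 mm from the base axis. Payload 3.4 kg.
Tool frame: the origin (TCP) lies midway between the tips of the shut fingers; the grasp point (between the pads) lies 19 mm behind it; z points along the fingers, y is the line along which they close (so a half turn about z gives the same grasp; the last joint's range is limited). The gripper opens to 85 mm and grips with 20 to 120 N. Pads are 22 mm wide; open, the fingers measure 114 mm over their backs; the gripper's body (76 mm by 85 mm) begins 54 mm behind the grasp point. The pads swing forward as they close: fully open they stand 13 mm farther back than shut.
Start: joints at [-1.41, 0.276, 1.505, -0, 1.361, -0.121], TCP at [159.897, -552.355, 231.328] pointing down, gripper open.
Joint ranges: [-2.89, 2.89], [-0.75, 2.08], [0.22, 2.7], [-1.18, 4.32], [0.11, 2.71], [-2.7, 2.7]. Speed limits (rad/s): [2.57, 2.57, 3.14, 3.14, 3.14, 3.14].

INTERFACE

Orientations are given as a 3x3 rotation matrix whose columns are the frame's x, y, z axes.
In Python, from cell import ctrl gives the robot as it stands.
- The arm moves only by the tool jog_arm, never from a script. Its argument "deltas" is a list of rows, each an object with "delta_pos": the shift along the tool's x, y, z in m, a list of three; "spin": the turn about the tool's z in degrees; "fingers": the finger opening in m, from 0 to 0.0854. A call has exactly 5 rows; each row is the pose to reach, as a shift and turn from the pose commanded when the call began, along the tool's axes at that moment; what a row does not reach only later rows make up. A row lasts 1/8 s, in which the tool goes at most 62.5 mm and 10.7 degrees, less where a joint would pass 70% of its speed; a pose out of reach is approached as far as the arm can. A call with a gripper value outside its range is refused whole. The fingers move at their own pace and stop on an object; "grip_force" is the grip in N (left out, the last holds). Time passes only in rows, so rows that repeat a pose let the fingers close, or fill a call up. It gives the time, the measured TCP pose, the force, the opening and the grip force at its end, in the units of the state.
- ctrl.get_state(): the state, without advancing time (a new reading comes with each control period).
- ctrl.camera(name): name is "side" or "top" or "wrist"; returns (picture, depth): 384x512x3 uint8, red, green, blue; 384x512 float32, mm along the optical axis (not along the pixel's ray), 0 where there is no reading.
- ctrl.camera_info(name): a dict with "mtx" (3x3 intrinsics, pixels), "T" (4x4, takes a point from camera to world coordinates); the wrist camera has in their place "hand_eye" (4x4, takes a point from camera to tool coordinates, whose origin is the TCP and whose axes are the flange's). Camera axes: x right, y up, looking along -z (the intrinsics and any distortion apply to the point x, -y, -z); pixel columns grow to the right and rows downward; lengths in mm; the calibration is good to about 2 mm. A picture is of the moment at which its call begins: read the wrist's pose just before it. camera_info takes no time and is no camera call.
- ctrl.close_job(): hands the job in; it is judged then, once.
Trained networks look in the newest picture that a camera, given by its name, has taken for a name from the list of things; names that differ only in an ending like _2 or _b are one class to them, and where a whole thing is asked for, a point or a joint stands for the part that bears it (a point fixed in the world has none). Each returns a list of dicts, best first, with "confidence" (0 to 1); they miss things now and then, are a little off and sometimes report something else, mostly with a low value. They report only what shows in the picture. A call takes as long as a camera call. They do not tell look-alikes from the thing itself.
- ctrl.silhouettes(camera, label): "region" (384x512 bool, what is visible of it) and "extent" ([left, top, right, bottom] in pixels, round what is visible of it).
The state is a dict: "time": time; "q": joint angles; "qvel": joint speeds; "effort": joint torques, N m; "position": TCP position; "ee_rot": TCP orientation; "wrist_force": force on the tool from outside, world axes, zero at the start; "moment": the same for the moment, N m; "gripper_width": finger opening in mm; "grasp_force": force on a finger pad.
Only numpy, scipy, OpenCV 4.12 (cv2) and the standard library are available. Lean on these libraries where they do the work, as an engineer would, in place of code of your own. Each camera call takes 0.05 s, during which the arm holds its last target. There are 200 camera calls.

## Working session

There is one attempt and no reset: what is moved stays moved. The work goes in short steps, Python scripts to look and compute and a tool call to move; the robot and the scene stay as the last step left them, time stands still between calls to the robot, and variables do not carry over. Pictures are saved under pics/ and viewed, at most 10 in all, crops included, and the job is handed in when it is done.

Besides the shell and the picture viewer there is one more tool, called after "Request:" in YAML: its name, and indented under it one key for each argument. jog_arm: Moves the arm, as the interface text tells. Its arguments: {"type":"object","properties":{"deltas":{"type":"array","items":{"type":"object","properties":{"delta_pos":{"type":"array","items":{"type":"number"}},"spin":{"type":"number"},"fingers":{"type":"number"}}}},"grip_force":{"type":"number"}},"required":["deltas"]}

```bash
mkdir -p pics; cat > h.py <<'E'
import numpy as np, cv2
from cell import ctrl
def T_of(cam):
    i=ctrl.camera_info(cam)
    if cam!='wrist': return np.array(i['mtx'],float),np.array(i['T'],float),i
    s=ctrl.get_state(); T=np.eye(4); T[:3,:3]=s['ee_rot']; T[:3,3]=s['position']
    return np.array(i['mtx'],float),T@np.array(i['hand_eye'],float),i
def cloud(cam,save=None):
    K,T,i=T_of(cam); im,d=ctrl.camera(cam)
    if save: cv2.imwrite(save,cv2.cvtColor(im,cv2.COLOR_RGB2BGR))
    v,u=np.mgrid[:384,:512]
    D=np.array(i.get('dist',np.zeros(5)),float)
    n=cv2.undistortPoints(np.stack([u,v],-1).reshape(-1,1,2).astype(float),K,D).reshape(384,512,2)
    P=np.stack([n[...,0]*d,-n[...,1]*d,-d,np.ones_like(d)],-1)@T.T
    P=P[...,:3]; P[d==0]=np.nan
    return im,P
E
python3 - <<'E'
from h import *
for c in ('top','side'):
    print(c,{k:np.round(v,3).tolist() if not isinstance(v,str) else v for k,v in ctrl.camera_info(c).items()})
    im,P=cloud(c,f'pics/{c}0.png')
    for n in ['tin','bin','green_cap','orange_cap','inner_lid','outer_lid','cartridge','screw_jar','putty_knife']:
        for r in ctrl.silhouettes(c,n)[:3]:
            Q=P[r['region']]; Q=Q[~np.isnan(Q[:,0])]
            if len(Q)<5: continue
            zt=np.percentile(Q[:,2],97); t=Q[Q[:,2]>zt-6]
            print(n,round(r['confidence'],2),[int(x) for x in r['extent']],'ztop %.0f'%zt,'topmid',np.round((t.min(0)+t.max(0))/2)[:2],'range',np.round(Q.min(0)),np.round(Q.max(0)))
s=ctrl.get_state();print(s['position'],s['ee_rot'],s['wrist_force'])
E
```

```text
top {'mtx': [[374.734, 0.0, 260.155], [0.0, 374.734, 187.078], [0.0, 0.0, 1.0]], 'T': [[0.022, 0.989, -0.144, 437.872], [-1.0, 0.02, -0.011, 63.115], [-0.008, 0.145, 0.989, 1017.289], [0.0, 0.0, 0.0, 1.0]]}
tin 0.68 [269, 163, 321, 217] ztop 71 topmid [578. -14.] range [514. -77.  -1.] [641.  48.  77.]
bin 0.77 [368, 157, 424, 209] ztop 47 topmid [ 599. -287.] range [ 532. -361.   -5.] [ 675. -221.   52.]
green_cap 0.5 [348, 236, 357, 250] ztop 37 topmid [ 436. -171.] range [ 424. -183.    2.] [ 451. -157.   40.]
inner_lid 0.8 [192, 143, 239, 186] ztop 75 topmid [644. 197.] range [581. 133.  -3.] [710. 265.  81.]
inner_lid 0.59 [100, 225, 147, 272] ztop 75 topmid [414. 428.] range [349. 366.  -2.] [477. 492.  80.]
inner_lid 0.41 [190, 237, 203, 247] ztop 80 topmid [434. 238.] range [420. 228.  13.] [447. 251.  82.]
outer_lid 0.78 [171, 216, 228, 267] ztop 48 topmid [435. 239.] range [363. 166.  -3.] [506. 309.  79.]
cartridge 0.79 [115, 133, 158, 169] ztop 185 topmid [656. 386.] range [632. 361.  -4.] [723. 482. 191.]
screw_jar 0.71 [273, 251, 295, 272] ztop 64 topmid [390.   6.] ran
[... 1149 characters left out ...]
6. 237.] range [364. 163.   8.] [504. 304.  50.]
cartridge 0.69 [249, 101, 264, 156] ztop 175 topmid [657. 387.] range [634. 357.  -2.] [785. 743. 187.]
screw_jar 0.68 [190, 225, 213, 259] ztop 62 topmid [391.   6.] range [365. -20.  -2.] [419.  90.  64.]
putty_knife 0.7 [300, 208, 373, 234] ztop 21 topmid [813.  -3.] range [666. -29.  -0.] [861.  36.  24.]
putty_knife 0.22 [189, 225, 212, 259] ztop 62 topmid [391.   6.] range [365. -20.  -2.] [420.  89.  64.]
[ 159.90439759 -552.37794028  231.33933664] [[ 9.60561393e-01  2.78067994e-01  2.28107577e-05]
 [ 2.78067994e-01 -9.60561383e-01 -1.41668394e-04]
 [-1.74823130e-05  1.42424131e-04 -9.99999990e-01]] [-0.16185081  0.78060699  0.08691438]
```

View pics/top0.png

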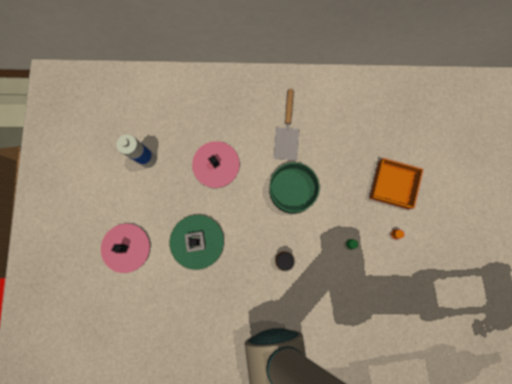

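View pics/side0.png

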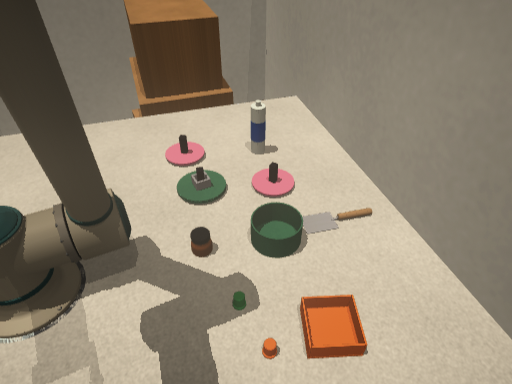

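Top view: tin at (294,187), bin (397,184), green cap (352,244), orange cap (398,234), nested pair (196,241). Pink look-alikes sit at (215,165) and (125,247). The side view agrees, so I'll start towards the orange cap.

Request:
jog_arm:
  deltas:
    - {"delta_pos": [0.06,-0.027,0.01],"spin": 8.1,"fingers": 0.085}
    - {"delta_pos": [0.115,-0.052,0.025],"spin": 16.1,"fingers": 0.085}
    - {"delta_pos": [0.17,-0.077,0.04],"spin": 16.1,"fingers": 0.085}
    - {"delta_pos": [0.225,-0.102,0.055],"spin": 16.1,"fingers": 0.085}
    - {"delta_pos": [0.28,-0.127,0.07],"spin": 16.1,"fingers": 0.085}
  grip_force: 30

```text
time: 1.62
position: [392.7, -353.3, 161.9]
ee_rot: [[1.0, 0.0, 0.001], [0.0, -1.0, -0.001], [0.001, 0.001, -1.0]]
wrist_force: [1.1, 0.3, -1.2]
gripper_width: 84.9
grasp_force: 0.0
```

Request:
jog_arm:
  deltas:
    - {"delta_pos": [0.04,-0.034,0.0],"spin": 0,"fingers": 0.085}
    - {"delta_pos": [0.073,-0.0615,0.0],"spin": 0,"fingers": 0.085}
    - {"delta_pos": [0.073,-0.0615,0.03],"spin": 0,"fingers": 0.085}
    - {"delta_pos": [0.073,-0.0615,0.055],"spin": 0,"fingers": 0.085}
    - {"delta_pos": [0.073,-0.0615,0.055],"spin": 0,"fingers": 0.085}

```text
time: 2.25
position: [463.1, -291.7, 105.4]
ee_rot: [[1.0, 0.001, -0.004], [0.001, -1.0, 0.003], [-0.004, -0.003, -1.0]]
wrist_force: [0.2, -0.7, 0.4]
gripper_width: 85.1
grasp_force: 0.0
```

```bash
cat > w.py <<'E'
import sys
from h import *
im,P=cloud('wrist',sys.argv[1])
for n in sys.argv[2:]:
    for r in ctrl.silhouettes('wrist',n)[:2]:
        Q=P[r['region']]; Q=Q[~np.isnan(Q[:,0])]
        if len(Q)<5: continue
        zt=np.percentile(Q[:,2],97); t=Q[Q[:,2]>zt-5]
        print(n,round(r['confidence'],2),[int(x) for x in r['extent']],'ztop %.0f'%zt,'topmid',np.round((t.min(0)+t.max(0))/2,1)[:2],'med',np.round(np.median(t,0),1))
print(np.round(ctrl.get_state()['position'],1))
E
python3 w.py pics/w1.png orange_cap green_cap bin
```

```text
orange_cap 0.67 [235, 171, 265, 213] ztop 35 topmid [ 466.6 -290.4] med [ 467.5 -290.1   33.4]
green_cap 0.79 [90, 201, 139, 244] ztop 35 topmid [ 438.4 -170.8] med [ 439.2 -172.    33.5]
bin 0.78 [145, 0, 335, 117] ztop 45 topmid [ 566.5 -282.2] med [ 559.3 -282.1   44.4]
[ 465.  -293.7  108.3]
```

Request:
jog_arm:
  deltas:
    - {"delta_pos": [0.0,0.0,0.05],"spin": 0,"fingers": 0.085}
    - {"delta_pos": [0.0,0.0,0.085],"spin": 0,"fingers": 0.085}
    - {"delta_pos": [0.0,0.0,0.1],"spin": 0,"fingers": 0.085}
    - {"delta_pos": [0.0,0.0,0.1],"spin": 0,"fingers": 0.085}
    - {"delta_pos": [0.0,0.0,0.1],"spin": 0,"fingers": 0.01}

```text
time: 3.08
position: [465.4, -293.9, 8.5]
ee_rot: [[1.0, 0.001, 0.002], [0.001, -1.0, -0.002], [0.002, 0.002, -1.0]]
wrist_force: [0.9, 1.1, -0.3]
gripper_width: 69.4
grasp_force: 0.0
```

Request:
jog_arm:
  deltas:
    - {"delta_pos": [0.0,0.0,0.0],"spin": 0,"fingers": 0.01}
    - {"delta_pos": [0.0,0.0,0.0],"spin": 0,"fingers": 0.01}
    - {"delta_pos": [0.0,0.0,0.0],"spin": 0,"fingers": 0.01}
    - {"delta_pos": [0.0,0.0,0.0],"spin": 0,"fingers": 0.01}
    - {"delta_pos": [0.0,0.0,0.0],"spin": 0,"fingers": 0.01}

```text
time: 3.7
position: [464.7, -293.2, 7.9]
ee_rot: [[1.0, 0.001, 0.001], [0.001, -1.0, -0.001], [0.001, 0.001, -1.0]]
wrist_force: [-1.0, 0.3, 6.8]
gripper_width: 23.9
grasp_force: 29.7
```

Request:
jog_arm:
  deltas:
    - {"delta_pos": [0.0,0.0,-0.05],"spin": 0,"fingers": 0.01}
    - {"delta_pos": [0.02,0.0,-0.08],"spin": 0,"fingers": 0.01}
    - {"delta_pos": [0.07,-0.005,-0.08],"spin": 0,"fingers": 0.01}
    - {"delta_pos": [0.12,-0.005,-0.08],"spin": 0,"fingers": 0.01}
    - {"delta_pos": [0.134,-0.005,-0.07],"spin": 0,"fingers": 0.01}

```text
time: 4.32
position: [601.8, -288.0, 77.4]
ee_rot: [[1.0, 0.002, 0.004], [0.002, -1.0, -0.002], [0.004, 0.002, -1.0]]
wrist_force: [0.2, 0.3, 0.4]
gripper_width: 23.7
grasp_force: 29.7
```

Request:
jog_arm:
  deltas:
    - {"delta_pos": [0.0,0.0,0.03],"spin": 0,"fingers": 0.01}
    - {"delta_pos": [0.0,0.0,0.058],"spin": 0,"fingers": 0.01}
    - {"delta_pos": [0.0,0.0,0.06],"spin": 0,"fingers": 0.01}
    - {"delta_pos": [0.0,0.0,0.06],"spin": 0,"fingers": 0.045}
    - {"delta_pos": [0.0,0.0,0.06],"spin": 0,"fingers": 0.045}

```text
time: 4.95
position: [598.9, -288.4, 18.5]
ee_rot: [[1.0, 0.001, 0.002], [0.001, -1.0, -0.001], [0.002, 0.001, -1.0]]
wrist_force: [-0.6, 0.1, 0.2]
gripper_width: 44.8
grasp_force: 0.0
```

Request:
jog_arm:
  deltas:
    - {"delta_pos": [0.0,0.0,0.0],"spin": 0,"fingers": 0.045}
    - {"delta_pos": [0.0,0.0,-0.03],"spin": 0,"fingers": 0.045}
    - {"delta_pos": [0.0,0.0,-0.08],"spin": 0,"fingers": 0.045}
    - {"delta_pos": [-0.04,-0.03,-0.09],"spin": 0,"fingers": 0.085}
    - {"delta_pos": [-0.08,-0.06,-0.09],"spin": 0,"fingers": 0.085}

```text
time: 5.58
position: [518.6, -228.0, 109.2]
ee_rot: [[1.0, 0.0, 0.004], [0.001, -1.0, -0.002], [0.004, 0.002, -1.0]]
wrist_force: [0.2, 0.6, 0.2]
gripper_width: 79.5
grasp_force: 0.0
```

Request:
jog_arm:
  deltas:
    - {"delta_pos": [-0.045,-0.03,0.0],"spin": 0,"fingers": 0.085}
    - {"delta_pos": [-0.081,-0.057,0.0],"spin": 0,"fingers": 0.085}
    - {"delta_pos": [-0.081,-0.057,0.03],"spin": 0,"fingers": 0.085}
    - {"delta_pos": [-0.081,-0.057,0.07],"spin": 0,"fingers": 0.085}
    - {"delta_pos": [-0.081,-0.057,0.098],"spin": 0,"fingers": 0.085}

```text
time: 6.2
position: [437.1, -170.8, 8.7]
ee_rot: [[1.0, 0.001, 0.001], [0.001, -1.0, -0.001], [0.001, 0.001, -1.0]]
wrist_force: [-0.1, -0.4, -0.0]
gripper_width: 85.1
grasp_force: 0.0
```

Request:
jog_arm:
  deltas:
    - {"delta_pos": [0.0,0.0,0.003],"spin": 0,"fingers": 0.085}
    - {"delta_pos": [0.0,0.0,0.003],"spin": 0,"fingers": 0.01}
    - {"delta_pos": [0.0,0.0,0.003],"spin": 0,"fingers": 0.01}
    - {"delta_pos": [0.0,0.0,0.003],"spin": 0,"fingers": 0.01}
    - {"delta_pos": [0.0,0.0,0.003],"spin": 0,"fingers": 0.01}

```text
time: 6.82
position: [437.7, -171.2, 6.9]
ee_rot: [[1.0, 0.001, 0.002], [0.001, -1.0, -0.001], [0.002, 0.001, -1.0]]
wrist_force: [0.3, -0.3, 6.7]
gripper_width: 23.7
grasp_force: 28.7
```

Request:
jog_arm:
  deltas:
    - {"delta_pos": [0.0,0.0,0.0],"spin": 0,"fingers": 0.01}
    - {"delta_pos": [0.0,0.0,-0.02],"spin": 0,"fingers": 0.01}
    - {"delta_pos": [0.0,0.0,-0.07],"spin": 0,"fingers": 0.01}
    - {"delta_pos": [0.0,0.0,-0.12],"spin": 0,"fingers": 0.01}
    - {"delta_pos": [0.03,-0.03,-0.12],"spin": 0,"fingers": 0.01}

```text
time: 7.45
position: [469.2, -143.2, 130.3]
ee_rot: [[1.0, -0.003, 0.008], [-0.003, -1.0, -0.005], [0.008, 0.005, -1.0]]
wrist_force: [1.1, -0.3, -0.5]
gripper_width: 24.1
grasp_force: 28.9
```

Request:
jog_arm:
  deltas:
    - {"delta_pos": [0.035,-0.042,0.0],"spin": 0,"fingers": 0.01}
    - {"delta_pos": [0.07,-0.084,0.0],"spin": 0,"fingers": 0.01}
    - {"delta_pos": [0.11,-0.127,0.0],"spin": 0,"fingers": 0.01}
    - {"delta_pos": [0.11,-0.127,0.02],"spin": 0,"fingers": 0.01}
    - {"delta_pos": [0.11,-0.127,0.06],"spin": 0,"fingers": 0.01}

```text
time: 8.07
position: [579.2, -13.0, 66.8]
ee_rot: [[1.0, 0.003, 0.005], [0.003, -1.0, -0.001], [0.005, 0.001, -1.0]]
wrist_force: [0.8, -0.4, -0.2]
gripper_width: 24.0
grasp_force: 28.9
```

Request:
jog_arm:
  deltas:
    - {"delta_pos": [0.0,0.0,0.035],"spin": 0,"fingers": 0.01}
    - {"delta_pos": [0.0,0.0,0.047],"spin": 0,"fingers": 0.01}
    - {"delta_pos": [0.0,0.0,0.047],"spin": 0,"fingers": 0.01}
    - {"delta_pos": [0.0,0.0,0.047],"spin": 0,"fingers": 0.045}
    - {"delta_pos": [0.0,0.0,0.047],"spin": 0,"fingers": 0.045}

```text
time: 8.7
position: [578.2, -14.0, 20.5]
ee_rot: [[1.0, 0.001, 0.003], [0.001, -1.0, -0.001], [0.003, 0.001, -1.0]]
wrist_force: [0.1, 0.4, 0.2]
gripper_width: 45.0
grasp_force: 0.0
```

Request:
jog_arm:
  deltas:
    - {"delta_pos": [0.0,0.0,0.0],"spin": 0,"fingers": 0.045}
    - {"delta_pos": [0.0,0.0,-0.04],"spin": 0,"fingers": 0.045}
    - {"delta_pos": [0.0,0.0,-0.1],"spin": 0,"fingers": 0.045}
    - {"delta_pos": [0.0,0.0,-0.16],"spin": 0,"fingers": 0.085}
    - {"delta_pos": [0.0,0.0,-0.18],"spin": 0,"fingers": 0.085}

```text
time: 9.32
position: [579.1, -14.1, 204.2]
ee_rot: [[1.0, 0.001, 0.009], [0.001, -1.0, -0.001], [0.009, 0.001, -1.0]]
wrist_force: [0.7, -0.2, -0.6]
gripper_width: 79.2
grasp_force: 0.0
```

```bash
python3 - <<'E'
from h import *
from scipy.optimize import least_squares
im,P=cloud('wrist','pics/w2.png')
m=(P[...,2]>60)&(P[...,2]<80)&(np.hypot(P[...,0]-578,P[...,1]+14)<80)
Q=P[m]; print(len(Q),Q[:,2].mean())
r=np.hypot(Q[:,0]-578,Q[:,1]+14); print(np.percentile(r,[1,50,99]))
f=least_squares(lambda p:np.hypot(Q[:,0]-p[0],Q[:,1]-p[1])-63,[578,-14],loss='soft_l1'); print(f.x)
print(ctrl.get_state()['position'])
im,P=cloud('top','pics/t2.png')
for n in ['green_cap','orange_cap','outer_lid']:
  for r in ctrl.silhouettes('top',n)[:2]:
    Q=P[r['region']];Q=Q[~np.isnan(Q[:,0])];print(n,r['confidence'],np.median(Q,0))
E
```

```text
2085 67.91318357705009
[58.77209351 61.99920962 66.0670065 ]
[580.03168905 -12.69495992]
[579.67079418 -14.1209653  205.2251988 ]
green_cap 0.6 [573.83910578 -13.17741442  36.88020205]
orange_cap 0.66 [ 595.92019306 -282.91149801   36.67373833]
orange_cap 0.37 [572.65374316 -13.17741442  37.51479977]
outer_lid 0.8 [432.47794846 236.83515192  19.80201289]
```

Request:
jog_arm:
  deltas:
    - {"delta_pos": [-0.029,-0.05,0.0],"spin": 0,"fingers": 0.085}
    - {"delta_pos": [-0.058,-0.1,0.0],"spin": 0,"fingers": 0.085}
    - {"delta_pos": [-0.087,-0.15,0.0],"spin": 0,"fingers": 0.085}
    - {"delta_pos": [-0.116,-0.2,0.0],"spin": 0,"fingers": 0.085}
    - {"delta_pos": [-0.144,-0.252,0.0],"spin": 0,"fingers": 0.085}

```text
time: 10.2
position: [430.7, 239.0, 197.1]
ee_rot: [[1.0, 0.0, -0.003], [0.0, -1.0, -0.001], [-0.003, 0.001, -1.0]]
wrist_force: [1.6, 0.0, 1.8]
gripper_width: 85.0
grasp_force: 0.0
```

Request:
jog_arm:
  deltas:
    - {"delta_pos": [0,0,0.0],"spin": 0,"fingers": 0.085}
    - {"delta_pos": [0,0,0.0],"spin": 0,"fingers": 0.085}
    - {"delta_pos": [0,0,0.0],"spin": 0,"fingers": 0.085}
    - {"delta_pos": [0,0,0.0],"spin": 0,"fingers": 0.085}
    - {"delta_pos": [0,0,0.0],"spin": 0,"fingers": 0.085}

```text
time: 10.82
position: [433.3, 237.4, 198.9]
ee_rot: [[1.0, -0.001, -0.0], [-0.001, -1.0, -0.0], [-0.0, 0.0, -1.0]]
wrist_force: [0.4, 0.4, -0.7]
gripper_width: 85.1
grasp_force: 0.0
```

```bash
cat > lid.py <<'E'
import sys
from h import *
im,P=cloud('wrist',sys.argv[1])
z0=float(sys.argv[2]); c0=np.array([float(sys.argv[3]),float(sys.argv[4])])  # inner origin height, rough centre
s=ctrl.get_state(); R=np.array(s['ee_rot']); print('tcp',np.round(s['position'],1),'tool x yaw',np.degrees(np.arctan2(R[1,0],R[0,0])).round(1), 'q',np.round(s['q'],2))
def rect(name,lo,hi,rad):
    m=(P[...,2]>z0+lo)&(P[...,2]<z0+hi)&(np.hypot(P[...,0]-c0[0],P[...,1]-c0[1])<rad)
    Q=P[m]; 
    if len(Q)<10: print(name,len(Q)); return
    (c,wh,a)=cv2.minAreaRect(Q[:,:2].astype(np.float32)); print(name,len(Q),'z %.1f'%np.median(Q[:,2]),'c',np.round(c,1),'wh',np.round(wh,1),'ang',round(a,1))
rect('knob top',72,84,30); rect('collar top',43,51,35); rect('plate',15.5,25,80)
E
python3 lid.py pics/w3.png 0 435 238
```

```text
tcp [433.2 237.5 199. ] tool x yaw -0.0 q [ 0.36  0.18  1.72 -0.    1.24  1.93]
knob top 416 z 76.4 c [434.6 240.7] wh [20.  19.9] ang 84.4
collar top 811 z 46.6 c [434.1 240.9] wh [44.8 44.1] ang 10.7
plate 10271 z 18.6 c [434.4 240.8] wh [144.  144.9] ang 42.8
```

View pics/w3.png

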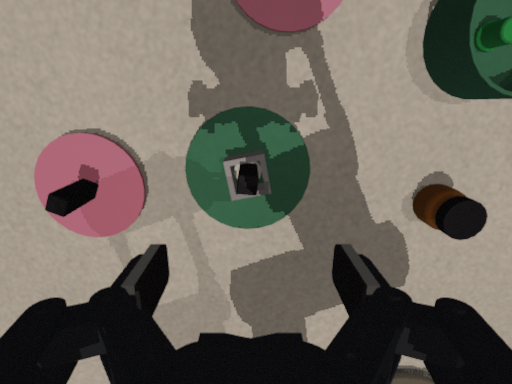

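The wrist image shows the real pair at (248,178): the black knob stands inside the steel collar. The knob is at -5.6° and the collar at +10.7°, and the sizes match the given ones. Next I align with the knob and grip it.

Request:
jog_arm:
  deltas:
    - {"delta_pos": [0.0014,-0.0032,0.05],"spin": 5.6,"fingers": 0.085}
    - {"delta_pos": [0.0014,-0.0032,0.1],"spin": 5.6,"fingers": 0.085}
    - {"delta_pos": [0.0014,-0.0032,0.13],"spin": 5.6,"fingers": 0.085}
    - {"delta_pos": [0.0014,-0.0032,0.145],"spin": 5.6,"fingers": 0.085}
    - {"delta_pos": [0.0014,-0.0032,0.145],"spin": 5.6,"fingers": 0.085}

```text
time: 11.5
position: [433.5, 240.8, 53.0]
ee_rot: [[0.995, -0.097, -0.003], [-0.097, -0.995, -0.001], [-0.002, 0.001, -1.0]]
wrist_force: [-0.7, 0.2, 0.4]
gripper_width: 85.2
grasp_force: 0.0
```

```bash
python3 lid.py pics/w4.png 0 435 240
```

```text
tcp [434.3 241.1  53.9] tool x yaw -5.6 q [ 0.37  0.33  1.93 -0.    0.88  2.03]
knob top 1601 z 76.5 c [434.8 240.4] wh [19.8 20.7] ang 83.6
collar top 2557 z 46.6 c [434. 241.] wh [45.2 44.4] ang 11.0
plate 27181 z 18.7 c [434.7 239.9] wh [145.  143.1] ang 19.5
```

Request:
jog_arm:
  deltas:
    - {"delta_pos": [0,0,0],"spin": 0,"fingers": 0.01}
    - {"delta_pos": [0,0,0],"spin": 0,"fingers": 0.01}
    - {"delta_pos": [0,0,0],"spin": 0,"fingers": 0.01}
    - {"delta_pos": [0,0,0],"spin": 0,"fingers": 0.01}
    - {"delta_pos": [0,0,0],"spin": 0,"fingers": 0.01}
  grip_force: 60

```text
time: 12.18
position: [434.7, 241.4, 54.6]
ee_rot: [[0.995, -0.097, 0.001], [-0.097, -0.995, 0.0], [0.001, -0.0, -1.0]]
wrist_force: [-0.1, -0.1, 5.2]
gripper_width: 18.8
grasp_force: 59.6
```

Request:
jog_arm:
  deltas:
    - {"delta_pos": [0,0,0],"spin": 0,"fingers": 0.01}
    - {"delta_pos": [0,0,-0.004],"spin": 0,"fingers": 0.01}
    - {"delta_pos": [0,0,-0.012],"spin": 0,"fingers": 0.01}
    - {"delta_pos": [0,0,-0.022],"spin": 0,"fingers": 0.01}
    - {"delta_pos": [0,0,-0.032],"spin": 0,"fingers": 0.01}

```text
time: 12.8
position: [434.3, 241.3, 86.7]
ee_rot: [[0.995, -0.097, 0.0], [-0.097, -0.995, -0.0], [0.0, -0.0, -1.0]]
wrist_force: [-0.0, -0.5, -3.0]
gripper_width: 18.7
grasp_force: 58.7
```

Request:
jog_arm:
  deltas:
    - {"delta_pos": [0,0,-0.012],"spin": 0,"fingers": 0.01}
    - {"delta_pos": [0,0,-0.03],"spin": 0,"fingers": 0.01}
    - {"delta_pos": [0,0,-0.05],"spin": 0,"fingers": 0.01}
    - {"delta_pos": [0,0,-0.068],"spin": 0,"fingers": 0.01}
    - {"delta_pos": [0.006,0.008,-0.08],"spin": 0,"fingers": 0.01}

```text
time: 13.42
position: [439.6, 232.9, 167.5]
ee_rot: [[0.995, -0.096, 0.001], [-0.096, -0.995, 0.0], [0.001, -0.001, -1.0]]
wrist_force: [0.5, 0.0, -1.8]
gripper_width: 18.6
grasp_force: 58.8
```

Request:
jog_arm:
  deltas:
    - {"delta_pos": [0.01,0.015,0],"spin": 0,"fingers": 0.01}
    - {"delta_pos": [0.027,0.038,0],"spin": 0,"fingers": 0.01}
    - {"delta_pos": [0.045,0.064,0],"spin": 0,"fingers": 0.01}
    - {"delta_pos": [0.063,0.09,0],"spin": 0,"fingers": 0.01}
    - {"delta_pos": [0.081,0.116,0],"spin": 0,"fingers": 0.01}

```text
time: 14.05
position: [509.0, 107.1, 165.1]
ee_rot: [[0.995, -0.098, -0.002], [-0.098, -0.995, -0.001], [-0.002, 0.001, -1.0]]
wrist_force: [0.3, -0.2, -1.9]
gripper_width: 19.2
grasp_force: 58.7
```

Request:
jog_arm:
  deltas:
    - {"delta_pos": [0.018,0.026,0],"spin": 0,"fingers": 0.01}
    - {"delta_pos": [0.036,0.052,0],"spin": 0,"fingers": 0.01}
    - {"delta_pos": [0.054,0.077,0],"spin": 0,"fingers": 0.01}
    - {"delta_pos": [0.07,0.098,0],"spin": 0,"fingers": 0.01}
    - {"delta_pos": [0.08,0.112,0],"spin": 0,"fingers": 0.01}

```text
time: 14.68
position: [577.7, -12.1, 165.0]
ee_rot: [[0.995, -0.099, -0.002], [-0.099, -0.995, -0.0], [-0.002, 0.001, -1.0]]
wrist_force: [0.2, 0.4, -2.0]
gripper_width: 18.4
grasp_force: 58.8
```

Request:
jog_arm:
  deltas:
    - {"delta_pos": [0.002,0.003,0],"spin": 0,"fingers": 0.01}
    - {"delta_pos": [0.002,0.003,0],"spin": 0,"fingers": 0.01}
    - {"delta_pos": [0.002,0.003,0],"spin": 0,"fingers": 0.01}
    - {"delta_pos": [0.002,0.003,0],"spin": 0,"fingers": 0.01}
    - {"delta_pos": [0.002,0.003,0],"spin": 0,"fingers": 0.01}

```text
time: 15.3
position: [579.1, -12.4, 166.2]
ee_rot: [[0.995, -0.096, 0.0], [-0.096, -0.995, -0.0], [0.0, 0.0, -1.0]]
wrist_force: [0.1, -1.0, -2.4]
gripper_width: 19.0
grasp_force: 58.8
```

```bash
python3 lid.py pics/w5.png 112 579 -13; python3 - <<'E'
from h import *
from scipy.optimize import least_squares
for c in ('side','top'):
    im,P=cloud(c,f'pics/{c}5.png')
    m=(P[...,2]>64)&(P[...,2]<76)&(np.hypot(P[...,0]-578,P[...,1]+14)<75)
    Q=P[m]; print(c,len(Q))
    if len(Q)>40: print(least_squares(lambda p:np.hypot(Q[:,0]-p[0],Q[:,1]-p[1])-63,[578,-14],loss='soft_l1').x)
    m=(P[...,2]>126)&(P[...,2]<136)&(np.hypot(P[...,0]-578,P[...,1]+14)<80)
    Q=P[m]; print(np.round([np.median(Q[:,2]),*cv2.minEnclosingCircle(Q[:,:2].astype(np.float32))[0]],1))
E
```

```text
tcp [579.2 -12.5 166.2] tool x yaw -5.5 q [-0.14  0.33  1.6  -0.    1.22  1.53]
knob top 2306 z 188.2 c [579.  -12.4] wh [46.  22.8] ang 84.5
collar top 1597 z 158.2 c [586.8  -9.7] wh [28.6 44.5] ang 10.2
plate 23864 z 130.2 c [580.3 -12.7] wh [145.2 141. ] ang 53.7
side 197
[579.47677491 -14.53254459]
[131.5 580.3 -13.4]
top 0
[131.4 577.6 -12.8]
```

Request:
jog_arm:
  deltas:
    - {"delta_pos": [0,0.001,0.01],"spin": 0,"fingers": 0.01}
    - {"delta_pos": [0,0.001,0.024],"spin": 0,"fingers": 0.01}
    - {"delta_pos": [0,0.001,0.034],"spin": 0,"fingers": 0.01}
    - {"delta_pos": [0,0.001,0.039],"spin": 0,"fingers": 0.01}
    - {"delta_pos": [0,0.001,0.04],"spin": 0,"fingers": 0.01}

```text
time: 16.08
position: [579.0, -13.9, 125.4]
ee_rot: [[0.995, -0.097, -0.001], [-0.097, -0.995, 0.0], [-0.001, 0.0, -1.0]]
wrist_force: [0.1, -0.5, -2.0]
gripper_width: 18.7
grasp_force: 58.8
```

Request:
jog_arm:
  deltas:
    - {"delta_pos": [0,0,0.002],"spin": 0,"fingers": 0.01}
    - {"delta_pos": [0,0,0.004],"spin": 0,"fingers": 0.01}
    - {"delta_pos": [0,0,0.006],"spin": 0,"fingers": 0.01}
    - {"delta_pos": [0,0,0.008],"spin": 0,"fingers": 0.01}
    - {"delta_pos": [0,0,0.009],"spin": 0,"fingers": 0.01}

```text
time: 16.7
position: [579.1, -13.9, 116.9]
ee_rot: [[0.995, -0.097, -0.0], [-0.097, -0.995, -0.0], [-0.0, 0.0, -1.0]]
wrist_force: [-0.4, 0.3, -1.6]
gripper_width: 19.1
grasp_force: 58.8
```

Request:
jog_arm:
  deltas:
    - {"delta_pos": [0,0,0.001],"spin": 0,"fingers": 0.01}
    - {"delta_pos": [0,0,0.0015],"spin": 0,"fingers": 0.01}
    - {"delta_pos": [0,0,0.002],"spin": 0,"fingers": 0.01}
    - {"delta_pos": [0,0,0.0025],"spin": 0,"fingers": 0.01}
    - {"delta_pos": [0,0,0.003],"spin": 0,"fingers": 0.01}

```text
time: 17.32
position: [579.2, -14.0, 114.6]
ee_rot: [[0.995, -0.097, 0.0], [-0.097, -0.995, -0.0], [0.0, 0.0, -1.0]]
wrist_force: [-2.3, 0.1, 3.1]
gripper_width: 18.5
grasp_force: 59.5
```

```bash
python3 lid.py pics/w6.png 60 579 -13
```

```text
tcp [579.2 -14.  114.6] tool x yaw -5.6 q [-0.14  0.37  1.67 -0.    1.1   1.52]
knob top 2310 z 136.6 c [579.2 -13.8] wh [46.1 22.8] ang 84.0
collar top 1616 z 106.6 c [586.8 -11.2] wh [28.4 44.4] ang 10.6
plate 23836 z 78.7 c [580.4 -14.1] wh [145.1 140.9] ang 55.0
```

Seated, with contact force felt. Now release and rise.

Request:
jog_arm:
  deltas:
    - {"delta_pos": [0,0,0],"spin": 0,"fingers": 0.085}
    - {"delta_pos": [0,0,0],"spin": 0,"fingers": 0.085}
    - {"delta_pos": [0,0,0],"spin": 0,"fingers": 0.085}
    - {"delta_pos": [0,0,0],"spin": 0,"fingers": 0.085}
    - {"delta_pos": [0,0,0],"spin": 0,"fingers": 0.085}

```text
time: 18.0
position: [579.2, -13.9, 114.0]
ee_rot: [[0.995, -0.097, 0.0], [-0.097, -0.995, -0.0], [0.0, 0.0, -1.0]]
wrist_force: [0.7, -0.4, -0.1]
gripper_width: 85.1
grasp_force: 0.0
```

Request:
jog_arm:
  deltas:
    - {"delta_pos": [0,0,-0.02],"spin": 0,"fingers": 0.085}
    - {"delta_pos": [0,0,-0.05],"spin": 0,"fingers": 0.085}
    - {"delta_pos": [0,0,-0.07],"spin": 0,"fingers": 0.085}
    - {"delta_pos": [0,0,-0.08],"spin": 0,"fingers": 0.085}
    - {"delta_pos": [0,0,-0.08],"spin": 0,"fingers": 0.085}

```text
time: 18.62
position: [579.5, -13.9, 194.4]
ee_rot: [[0.995, -0.097, 0.001], [-0.097, -0.995, -0.0], [0.001, 0.0, -1.0]]
wrist_force: [0.8, 0.2, -0.5]
gripper_width: 84.9
grasp_force: 0.0
```

```bash
python3 lid.py pics/w7.png 60 579 -13
```

```text
tcp [578.9 -13.8 193.6] tool x yaw -5.6 q [-0.14  0.31  1.56 -0.    1.28  1.52]
knob top 649 z 136.5 c [580.1 -13.8] wh [19.1 19.3] ang 84.7
collar top 1230 z 106.6 c [578.8 -12.9] wh [44.5 44. ] ang 11.1
plate 15022 z 78.6 c [579.2 -13.2] wh [144.8 144.3] ang 77.1
```

View pics/w7.png

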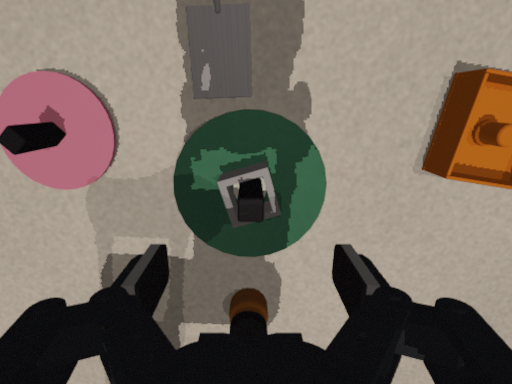

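The wrist view shows the lid seated on the tin: knob (250,200), collar turned about 11°. The orange cap is in the bin at (490,132). Next I turn to the collar and descend around it.

Request:
jog_arm:
  deltas:
    - {"delta_pos": [-0.0003,-0.001,0.02],"spin": -8,"fingers": 0.085}
    - {"delta_pos": [-0.0003,-0.001,0.06],"spin": -16.6,"fingers": 0.085}
    - {"delta_pos": [-0.0003,-0.001,0.09],"spin": -16.6,"fingers": 0.085}
    - {"delta_pos": [-0.0003,-0.001,0.108],"spin": -16.6,"fingers": 0.085}
    - {"delta_pos": [-0.0003,-0.001,0.113],"spin": -16.6,"fingers": 0.085}

```text
time: 19.3
position: [577.2, -12.7, 78.6]
ee_rot: [[0.981, 0.192, -0.005], [0.192, -0.981, 0.001], [-0.005, -0.002, -1.0]]
wrist_force: [0.3, 0.4, -0.4]
gripper_width: 85.0
grasp_force: 0.0
```

Request:
jog_arm:
  deltas:
    - {"delta_pos": [0,0,0],"spin": 0,"fingers": 0.085}
    - {"delta_pos": [0,0,0],"spin": 0,"fingers": 0.085}
    - {"delta_pos": [0,0,0],"spin": 0,"fingers": 0.085}
    - {"delta_pos": [0,0,0],"spin": 0,"fingers": 0.085}
    - {"delta_pos": [0,0,0],"spin": 0,"fingers": 0.085}

```text
time: 19.92
position: [579.1, -12.9, 81.3]
ee_rot: [[0.981, 0.192, 0.001], [0.192, -0.981, -0.0], [0.0, 0.0, -1.0]]
wrist_force: [0.3, 0.7, -0.2]
gripper_width: 84.7
grasp_force: 0.0
```

```bash
python3 lid.py pics/w8.png 60 579 -13
```

```text
tcp [579.1 -12.9  81.2] tool x yaw 11.0 q [-0.14  0.4   1.72 -0.    1.02  1.24]
knob top 2508 z 136.4 c [579.7 -13.8] wh [20.1 20.9] ang 84.1
collar top 3812 z 106.6 c [578.6 -13. ] wh [45.3 44.3] ang 11.0
plate 32658 z 78.6 c [582.4 -12.3] wh [138.2 144.6] ang 9.7
```

Request:
jog_arm:
  deltas:
    - {"delta_pos": [0,0,0],"spin": 0,"fingers": 0.03}
    - {"delta_pos": [0,0,0],"spin": 0,"fingers": 0.03}
    - {"delta_pos": [0,0,0],"spin": 0,"fingers": 0.03}
    - {"delta_pos": [0,0,0],"spin": 0,"fingers": 0.03}
    - {"delta_pos": [0,0,0],"spin": 0,"fingers": 0.03}
  grip_force: 60

```text
time: 20.6
position: [579.3, -13.0, 81.3]
ee_rot: [[0.981, 0.192, 0.001], [0.192, -0.981, -0.0], [0.001, 0.0, -1.0]]
wrist_force: [0.8, 0.0, 3.1]
gripper_width: 42.8
grasp_force: 62.3
```

```bash
python3 lid.py pics/w9.png 60 579 -13; python3 -c "
from h import *
s=ctrl.get_state();print(s['wrist_force'],s['grasp_force'],s['gripper_width'])"
```

```text
tcp [579.3 -13.   81.3] tool x yaw 11.0 q [-0.14  0.4   1.71 -0.    1.02  1.24]
knob top 3092 z 136.4 c [580.6 -12.6] wh [22.6 55.5] ang 10.6
collar top 4288 z 106.6 c [579.1 -13.1] wh [45.  68.6] ang 11.1
plate 29056 z 78.6 c [583.7 -11.8] wh [138.2 138.3] ang 56.4
[0.02135123 0.6548518  2.7483858 ] 62.30643153190613 43.04021396361896
```

View pics/w9.png

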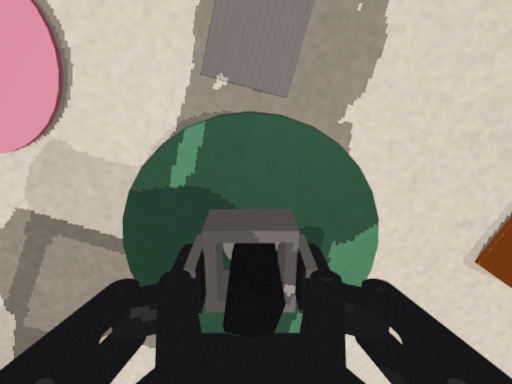

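The collar is squarely gripped at (250,260), and the knob stands clear inside it. Lifting slowly.

Request:
jog_arm:
  deltas:
    - {"delta_pos": [0,0,-0.001],"spin": 0,"fingers": 0.03}
    - {"delta_pos": [0.0003,0.0003,-0.003],"spin": 0,"fingers": 0.03}
    - {"delta_pos": [0.0008,0.0008,-0.005],"spin": 0,"fingers": 0.03}
    - {"delta_pos": [0.0008,0.0008,-0.007],"spin": 0,"fingers": 0.03}
    - {"delta_pos": [0.0008,0.0008,-0.008],"spin": 0,"fingers": 0.03}
  grip_force: 70

```text
time: 21.28
position: [580.0, -13.5, 89.2]
ee_rot: [[0.981, 0.192, 0.0], [0.192, -0.981, -0.0], [0.0, 0.0, -1.0]]
wrist_force: [0.3, 0.0, -1.3]
gripper_width: 43.0
grasp_force: 71.0
```

```bash
python3 lid.py pics/w10.png 60 579 -13
```

```text
tcp [580.  -13.6  89.2] tool x yaw 11.0 q [-0.14  0.4   1.7  -0.    1.04  1.23]
knob top 2795 z 136.5 c [579.9 -12.6] wh [25.4 55. ] ang 10.3
collar top 1498 z 107.3 c [582.3 -12.4] wh [39.7 68.3] ang 11.2
plate 340 z 84.7 c [590.  -15.2] wh [134.  127.9] ang 46.2
```

Request:
jog_arm:
  deltas:
    - {"delta_pos": [0,0,-0.003],"spin": 0,"fingers": 0.03}
    - {"delta_pos": [0,0,-0.008],"spin": 0,"fingers": 0.03}
    - {"delta_pos": [0,0,-0.014],"spin": 0,"fingers": 0.03}
    - {"delta_pos": [0,0,-0.02],"spin": 0,"fingers": 0.03}
    - {"delta_pos": [0,0,-0.026],"spin": 0,"fingers": 0.03}

```text
time: 21.95
position: [580.0, -13.5, 115.6]
ee_rot: [[0.981, 0.192, 0.0], [0.192, -0.981, -0.0], [0.0, 0.0, -1.0]]
wrist_force: [0.4, 0.2, -1.7]
gripper_width: 42.6
grasp_force: 71.0
```

Request:
jog_arm:
  deltas:
    - {"delta_pos": [0,0,-0.006],"spin": 0,"fingers": 0.03}
    - {"delta_pos": [0,0,-0.012],"spin": 0,"fingers": 0.03}
    - {"delta_pos": [0,0,-0.018],"spin": 0,"fingers": 0.03}
    - {"delta_pos": [0,0,-0.024],"spin": 0,"fingers": 0.03}
    - {"delta_pos": [0,0,-0.03],"spin": 0,"fingers": 0.03}

```text
time: 22.58
position: [579.9, -13.5, 145.4]
ee_rot: [[0.981, 0.192, 0.0], [0.192, -0.981, -0.0], [-0.0, 0.0, -1.0]]
wrist_force: [1.2, -0.4, -1.4]
gripper_width: 42.9
grasp_force: 71.0
```

Request:
jog_arm:
  deltas:
    - {"delta_pos": [0,0,-0.01],"spin": 0,"fingers": 0.03}
    - {"delta_pos": [0,0,-0.022],"spin": 0,"fingers": 0.03}
    - {"delta_pos": [0,0,-0.036],"spin": 0,"fingers": 0.03}
    - {"delta_pos": [0,0,-0.048],"spin": 0,"fingers": 0.03}
    - {"delta_pos": [0,0,-0.056],"spin": 0,"fingers": 0.03}

```text
time: 23.2
position: [580.3, -13.6, 202.2]
ee_rot: [[0.981, 0.192, 0.001], [0.192, -0.981, -0.0], [0.001, 0.0, -1.0]]
wrist_force: [-0.8, 0.8, -1.4]
gripper_width: 43.0
grasp_force: 71.0
```

Request:
jog_arm:
  deltas:
    - {"delta_pos": [0,0,0],"spin": 0,"fingers": 0.03}
    - {"delta_pos": [0,0,0],"spin": 0,"fingers": 0.03}
    - {"delta_pos": [0,0,0],"spin": 0,"fingers": 0.03}
    - {"delta_pos": [0,0,0],"spin": 0,"fingers": 0.03}
    - {"delta_pos": [0,0,0],"spin": 0,"fingers": 0.03}

```text
time: 23.82
position: [579.9, -13.5, 200.8]
ee_rot: [[0.981, 0.192, -0.0], [0.192, -0.981, -0.0], [-0.0, -0.0, -1.0]]
wrist_force: [-0.5, -0.1, -1.1]
gripper_width: 42.7
grasp_force: 71.0
```

```bash
python3 - <<'E'
from h import *
im,P=cloud('side','pics/side9.png')
cv2.imwrite('pics/crop9.png',cv2.resize(cv2.cvtColor(im[120:380,160:400],cv2.COLOR_RGB2BGR),None,fx=2.2,fy=2.2))
d=np.hypot(P[...,0]-579,P[...,1]+13.5)
m=(d<80)&(P[...,2]>180)&(P[...,2]<205); print('outer z pct',np.nanpercentile(P[m][:,2],[5,50,95]))
m=(d<66)&(d>20)&(P[...,2]>65)&(P[...,2]<85);Q=P[m];print('flange',len(Q),np.percentile(Q[:,2],[5,50,95]),cv2.minEnclosingCircle(Q[:,:2].astype(np.float32)))
s=ctrl.get_state();print(s['position'],s['wrist_force'],s['grasp_force'],s['qvel'],s['time'])
E
```

```text
outer z pct [191.93310534 199.32796048 200.95199684]
flange 1353 [70.77397304 75.72990522 77.56473532] ((580.20263671875, -15.500524520874023), 65.48409271240234)
[579.86932484 -13.52080529 200.85379138] [ 0.09672872  0.45225271 -1.9169841 ] 71.00922703742981 [ 3.84435344e-04 -1.51114226e-04 -8.81173378e-04  4.53724137e-04
 -5.81736794e-05  6.19581626e-04] 23.875
```

View pics/crop9.png

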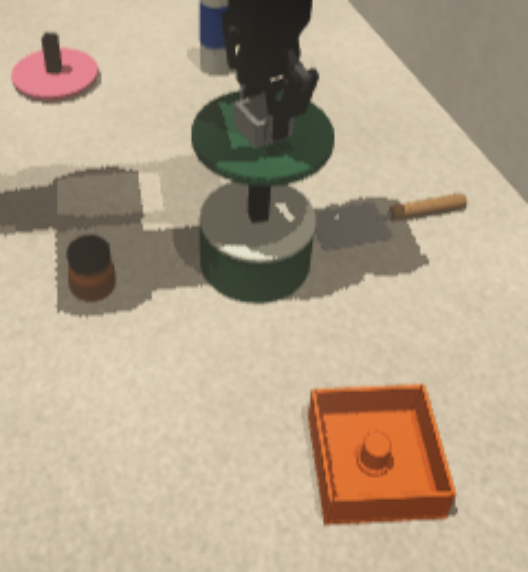

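The picture shows the outer lid held level at (262,138), the inner lid seated flat on the tin at (257,215) with its top at 75 mm, the orange cap in the bin, and the bystanders in place.

```bash
python3 -c "
from cell import ctrl
print(ctrl.close_job())"
```

```text
the job is handed in; nothing more can be done
None
```

The job is handed in: the caps are sorted, the inner lid is seated in the tin, and the arm is holding the outer lid level and still about 12 cm above its place; the hand-in call returned no verdict.

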